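# Snap a hose clip shut with spring pliers

## Robot

A 6-joint arm with a two-finger parallel gripper is mounted at the origin on the work surface. World frame = base frame: x ahead of the robot, y to its left, z up, the work surface at z = 0. Lengths are in m, angles in degrees, forces in N, time in s.
With the tool pointing down it reaches from about 0.375 to 0.9 m from the base axis. Payload 3.1 kg.
Tool frame: the origin (TCP) lies on the centre line of the jaws, within the pads' length; the fingertips stand 8 mm ahead of it and the grasp point (between the pads) lies 11 mm behind it (bot.tip_extent is the distance from the TCP to the fingertips, in m); z points along the fingers, y is the line along which they close (so a half turn about z gives the same grasp; the last joint's range is limited). The gripper opens to 87 mm and grips with 3 to 60 N. Pads are 19 mm wide; open, the fingers measure 117 mm over their backs; the gripper's body (75 mm by 190 mm) begins 51 mm behind the grasp point.
Start: joints at [-81.045, 30.224, 82.088, -0, 67.689, -10.227], TCP at [0.205, -0.59, 0.231] pointing down, gripper open.
Joint ranges: [-176.69, 176.69], [-43.24, 126.21], [12.49, 139.97], [-82, 262], [0, 151.66], [-163.58, 163.58]. Speed limits (degrees/s): [159.86, 159.86, 180, 180, 180, 180].

## Interface

Orientations are given as a 3x3 rotation matrix whose columns are the frame's x, y, z axes.
In Python, from rig import bot, vision, workorder gives the robot as it stands.
- The arm moves only by the shell command python3 -m handwheel 'ROWS'. ROWS is JSON, a list of rows, each an object with "delta_rot": the turn, a rotation vector about the tool's x, y, z in rad, a list of three; "xyz": the shift along the tool's x, y, z in mm, a list of three; "hand": the closure, from -1 (fully open) to 1 (shut). A call has exactly 5 rows; each row is the pose to reach, as a shift and turn from the pose commanded when the call began, along the tool's axes at that moment; what a row does not reach only later rows make up. A row lasts 1/8 s, in which the tool goes at most 62.5 mm and 10.7 degrees, less where a joint would pass 70% of its speed; a pose out of reach is approached as far as the arm can. A call with a gripper value outside its range is refused whole. The fingers move at their own pace and stop on an object; the grip force is fixed at half the most. Time passes only in rows, so rows that repeat a pose let the fingers close, or fill a call up. It gives the time, the measured TCP pose, the force, the opening and the grip force at its end, in the units of the state.
- bot.read_state(): the state, without advancing time (a new reading comes with each control period).
- vision.capture(name): name is "scene" or "top" or "wrist"; returns the picture (480x640x3 uint8, red, green, blue); there is no depth.
- vision.camera_model(name): a dict with "camera_matrix" (3x3 intrinsics, pixels), "camera_from_world" (4x4, takes a point from world to camera coordinates). Camera axes: x right, y up, looking along -z (the intrinsics and any distortion apply to the point x, -y, -z); pixel columns grow to the right and rows downward; lengths in m; the calibration is good to about 2 mm. A picture is of the moment at which its call begins: read the wrist's pose just before it. camera_model takes no time and is no camera call; for the wrist camera it gives the pose at the moment of the call.
- workorder.hand_in(): hands the job in; it is judged then, once.
The state is a dict: "time_s": time; "joint_positions": joint angles; "qvel": joint speeds; "tau": joint torques, N m; "position": TCP position; "tcp_rot": TCP orientation; "force": force on the tool from outside, world axes, zero at the start; "moment": the same for the moment, N m; "opening": opening from 0.0 (shut) to 1.0 (fully open); "grasp_force": force on a finger pad.
Only numpy, scipy, OpenCV 4.12 (cv2) and the standard library are available. Lean on these libraries where they do the work, as an engineer would, in place of code of your own. Each camera call takes 0.05 s, during which the arm holds its last target. There are 200 camera calls.

## Task

Take the red-handled pliers out of the yellow tray, put their jaws round the two upright ears of the hose clip on the pipe in the vice, and squeeze the handles until the clip snaps shut and stays shut. Then lay the pliers gently back in the tray, flat and wholly inside it, and let go. Close the clip with the pliers only, keep the robot itself off the vice, pipe and clip, and do not disturb the other things on the bench.

Things in the scene. Friction and masses are not known exactly. Their poses are not given: they have to be found in the camera images.
- pliers: Spring-opened pliers, 160 g, 176 mm long, flat in the tray, jaws roughly to the tray's +x. Origin under the pivot (a 20 mm tall, 22 mm wide dark disc), on the underside. x points along the pliers to the jaws, z up; the halves lie symmetrically either side of x. Steel jaws (z 3 to 17 mm) reach to x = 58 mm. Balance point about x = -50 mm.
- pliers_left (a joint): Angle (rad) by which each handle is squeezed: 0 open, 0.24 fully squeezed; both halves turn equally and oppositely. A spring opens them: 70 mm behind the pivot it pushes each handle outward with 12 N when open, 16 N at 0.2 rad.
- pliers_grip (a point): Point midway between the red handles, 70 mm behind the pivot, 10 mm above the underside: pinch both from outside here. 60 mm over the handles when open, 32 mm at 0.2 rad; 4 to 6 mm narrower than open holds the pliers with jaws still wide. Sleeves: 20 mm tall upright outer faces (from the underside up), 42 to 118 mm behind the pivot, splayed 0.1 rad each when open. Axes as pliers.
- pliers_jaw (a point): Point on the pliers midway between the jaws, 45 mm ahead of the pivot (115 mm ahead of pliers_grip), at half their height. The gap between the jaws here is 32 mm when open, 14 mm at 0.2 rad.
- pliers_tip (a point): Point on the pliers' axis between the tips of the jaws, 58 mm ahead of the pivot.
- pliers_heel (a point): Point on the pliers' axis between the ends of the handles, 118 mm behind the pivot.
- vice: Blue bench vice, fixed, holding a level grey pipe (33 mm) with a green coupling (40 mm) on its free end. Origin on the bench right under the clip; x along the pipe, from its free end into the vice; z up. The pipe's axis is 100 mm up; its free end is 24 mm to -x of the clip, with nothing beyond. The vice jaws begin 57 mm to +x of the clip; their tops are 122 mm up.
- clip (a point): Middle of the steel hose clip, between its ears, 136 mm above the bench. Axes as vice. The ears are upright tabs, 12 mm long (x), 5 mm thick (y), 119 to 153 mm above the bench, one either side in y; 22 mm over their outer faces when open, 14 mm when shut. They move symmetrically, first resist with about 14 N each, snap shut by themselves past 2.4 mm each, else spring open.
- clip_left (a joint): Travel (m) of the clip's left (+y) ear towards the middle: 0 open, 0.004 shut.
- clip_right (a joint): Travel (m) of the clip's right (-y) ear towards the middle: 0 open, 0.004 shut.
- tray: Yellow shallow tool tray, fixed, 280 x 200 mm (x, y) outside, walls 4 mm thick and 22 mm high, floor 4 mm thick. Origin: centre of its underside, on the bench. A small steel socket stands in its corner at +x +y.
- socket: Steel socket, 22 mm wide, 28 mm tall, standing in a corner of the tray. A bystander.
- reducer: Green plastic ring, 42 mm wide, 22 mm tall, on the bench beside the vice. A bystander.
- screwdriver: Orange-handled screwdriver lying on the bench before the end of the pipe. A bystander.
- screw_jar: Glass jar with steel cap, 68 mm wide, 80 mm tall, on the right. A bystander.
- hammer: Hammer lying on the left. A bystander.
- paint_tin: Paint tin, 100 mm wide, 110 mm tall, on the right. A bystander.
Not all that is in view belongs to the job. What is shaped like the pliers but blue or green is not meant.

How it is judged:
By the outcome, as a careful person would: the job done as asked, in the order asked, and still so for the second after the job is handed in, with the robot touching nothing.
It also fails if it takes over 54 s, if anything falls off the work surface, if the arm or the gripper's body presses on something with over 40 N, if the wrist force passes 120 N, or if a joint passes its speed limit or range.

## Working session

There is one attempt and no reset: what is moved stays moved. The work goes in short steps, Python scripts to look and compute and a shell command to move; the robot and the scene stay as the last step left them, time stands still between calls to the robot, and variables do not carry over. Pictures are saved under pics/ and viewed, at most 10 in all, crops included, and the job is handed in when it is done.

```bash
ls; mkdir -p pics; python3 - <<'E'
from rig import bot, vision
import cv2,numpy as np
s=bot.read_state();print(s['time_s'],s['position'],s['tcp_rot'],s['opening'],s['force'])
for n in('scene','top'):
    im=vision.capture(n);cv2.imwrite(f'pics/{n}0.png',im[:,:,::-1])
    m=vision.camera_model(n);print(n,np.round(m['camera_matrix'],1).tolist(),np.round(m['camera_from_world'],4).tolist(),[k for k in m])
E
```

```text
pics
0.0 [ 0.20528449 -0.58956202  0.2295715 ] [[ 9.44450551e-01  3.28653361e-01 -3.54014725e-04]
 [ 3.28653348e-01 -9.44448219e-01  2.13030683e-03]
 [ 3.65783923e-04 -2.12831759e-03 -9.99997668e-01]] 0.9990815354476696 [-0.32215314 -0.39913457 -0.31917133]
scene [[485.0, 0.0, 320.6], [0.0, 485.0, 241.1], [0.0, 0.0, 1.0]] [[-0.5603, 0.8281, -0.0183, 0.2616], [-0.4983, -0.3193, 0.8061, 0.1746], [0.6617, 0.4607, 0.5916, -1.4895], [0.0, 0.0, 0.0, 1.0]] ['camera_matrix', 'camera_from_world']
top [[587.9, 0.0, 316.7], [0.0, 587.9, 244.8], [0.0, 0.0, 1.0]] [[0.0195, -0.9995, 0.0232, -0.0048], [0.9912, 0.0224, 0.1301, -0.4939], [-0.1306, 0.0205, 0.9912, -1.478], [0.0, 0.0, 0.0, 1.0]] ['camera_matrix', 'camera_from_world']
```

View pics/scene0.png

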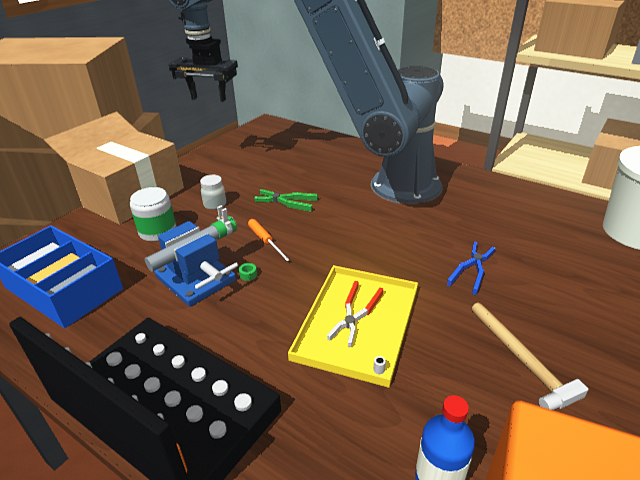

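View pics/top0.png

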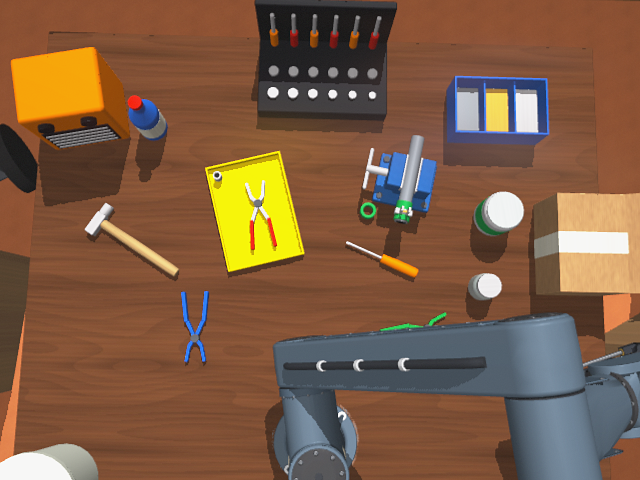

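The red-handled pliers are the pair in the yellow tray at top (258,203). The blue pair at (195,340) and the green pair at (410,328) lie on the bench and have the wrong colour. The clip is near top (404,212) and scene (222,217). Next I'll take enlarged crops and measurements.

```bash
cat > h.py <<'E'
import numpy as np, cv2
from rig import bot, vision
def ray(m,u,v):
    K=m['camera_matrix'];T=m['camera_from_world'];R=T[:3,:3];c=-R.T@T[:3,3]
    d=np.linalg.inv(K)@[u,v,1.];d=R.T@np.array([d[0],-d[1],-d[2]]);return c,d
def onz(m,p,z):
    c,d=ray(m,*p);return c+d*(z-c[2])/d[2]
def proj(m,X):
    T=m['camera_from_world'];p=T[:3,:3]@np.array(X)+T[:3,3];q=m['camera_matrix']@[p[0],-p[1],-p[2]];return q[:2]/q[2]
def tri(obs):
    A=np.zeros((3,3));b=np.zeros(3)
    for m,p in obs:
        c,d=ray(m,*p);d/=np.linalg.norm(d);P=np.eye(3)-np.outer(d,d);A+=P;b+=P@c
    X=np.linalg.solve(A,b)
    return X,[np.linalg.norm(proj(m,X)-p) for m,p in obs]
def blobs(mask,amin=20):
    n,l,s,c=cv2.connectedComponentsWithStats(mask.astype(np.uint8));return [(s[i,4],c[i],l==i) for i in range(1,n) if s[i,4]>=amin]
def hsv(im): return cv2.cvtColor(im,cv2.COLOR_RGB2HSV)
def red(im):
    h=hsv(im);return ((h[...,0]<6)|(h[...,0]>174))&(h[...,1]>170)&(h[...,2]>80)
def crop(im,x,y,w,h,k): return cv2.resize(im[y:y+h,x:x+w],None,fx=k,fy=k,interpolation=cv2.INTER_CUBIC)
E
python3 - <<'E'
from h import *
t=cv2.imread('pics/top0.png')[:,:,::-1].copy();s=cv2.imread('pics/scene0.png')[:,:,::-1].copy()
mt=vision.camera_model('top')
out=np.hstack([crop(t,220,160,66,100,6),np.vstack([crop(t,380,180,50,38,8)[:300],crop(s,200,195,50,38,8)[:300]])])
print(out.shape);cv2.imwrite('pics/crops.png',out[:600,:800,::-1])
r=red(t); r[:150]=0;r[:,:200]=0;r[290:]=0;r[:,310:]=0
P=[]
for a,c,m in blobs(r,30):
    X=onz(mt,c,.024);P.append(X)
    ys,xs=np.nonzero(m);print('red',a,c,X, onz(mt,(xs[ys.argmin()],ys.min()),.024),onz(mt,(xs[ys.argmax()],ys.max()),.024))
h=hsv(t);y=(h[...,0]>22)&(h[...,0]<34)&(h[...,1]>150)&(h[...,2]>90);y[:140]=0;y[:,:190]=0;y[300:]=0;y[:,320:]=0
ys,xs=np.nonzero(y);b=cv2.minAreaRect(np.c_[xs,ys].astype(np.float32));q=cv2.boxPoints(b)
print('tray',q.tolist());[print(onz(mt,p,.022)) for p in q]
E
```

```text
(600, 796, 3)
red 78 [271.67948718 231.87179487] [0.52601893 0.12250215 0.024     ] [0.56223822 0.13051178 0.024     ] [0.49192784 0.1155203  0.024     ]
red 87 [251.91954023 234.83908046] [0.51709633 0.17320918 0.024     ] [0.55325727 0.17680988 0.024     ] [0.48027278 0.17175686 0.024     ]
tray [[203.21377563476562, 167.7914581298828], [279.7121276855469, 149.67344665527344], [304.3868713378906, 253.85572814941406], [227.88851928710938, 271.9737548828125]]
[0.69193298 0.30666895 0.022     ]
[0.74612025 0.1079194  0.022     ]
[0.47091693 0.03668624 0.022     ]
[0.41985837 0.23155036 0.022     ]
```

View pics/crops.png

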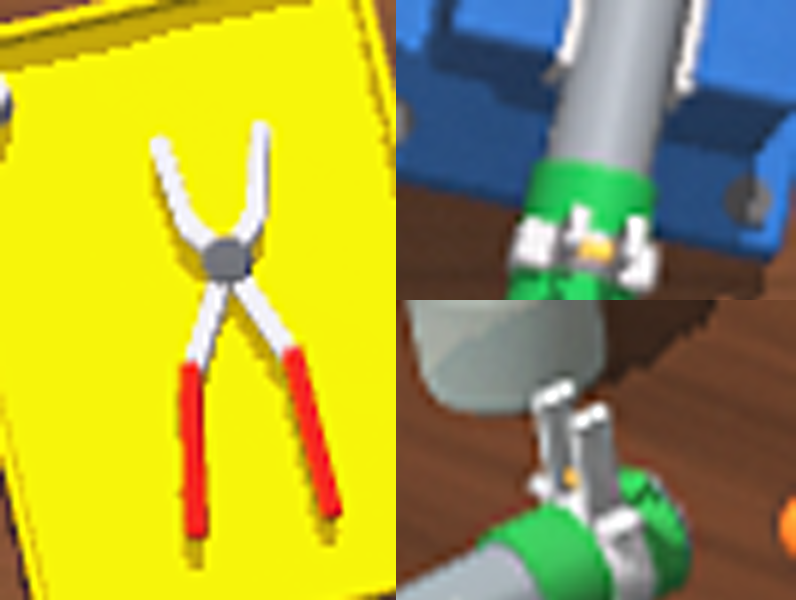

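The crop shows red handles in the tray, pivot at (228,260), jaws up: these are the right pliers. Ear tops are at top ≈ (403.2,206.9) and (410.2,207.8), and at scene ≈ (219.6,206) and (224.5,208.8).

```bash
python3 - <<'E'
from h import *
mt=vision.camera_model('top');ms=vision.camera_model('scene')
mw=vision.camera_model('wrist');s=bot.read_state();T=mw['camera_from_world'];c=-T[:3,:3].T@T[:3,3]
R=s['tcp_rot'];print('cam in tool',R.T@(c-s['position']),(R.T@T[:3,:3].T).round(3).tolist(),mw['camera_matrix'][0])
piv=onz(mt,(258,203.3),.024);print('pivot',piv)
g=np.array([.5216,.1479]);d=piv[:2]-g;print('axis',np.degrees(np.arctan2(d[1],d[0])),np.linalg.norm(d))
print('earmid tri',tri([(mt,np.array([406.7,207.3])),(ms,np.array([222.,207.4]))]))
for p in [(403.2,206.9),(410.2,207.8)]:print(onz(mt,p,.153))
for p in [(219.6,206),(224.5,208.8)]:print(onz(ms,p,.153))
# pipe axis in top image
t=cv2.imread('pics/top0.png')[:,:,::-1].copy();h=hsv(t)
g=(h[...,1]<70)&(h[...,2]>90);g[:132]=0;g[200:]=0;g[:,:395]=0;g[:,440:]=0
pts=[]
for v in range(145,195,3):
    xs=np.nonzero(g[v])[0]
    if len(xs): pts.append((xs.mean(),v,xs.min(),xs.max()))
pts=np.array(pts);print(pts.round(1).tolist())
W=np.array([onz(mt,(p[0],p[1]),.1165) for p in pts]);k=np.polyfit(W[:,0],W[:,1],1);print('pipe',np.degrees(np.arctan(k[0])),k)
E
```

```text
cam in tool [ 0.07392851  0.00086312 -0.15472173] [[0.0, 0.961, 0.275], [1.0, 0.0, -0.0], [-0.0, 0.275, -0.961]] [422.63314517   0.         321.33143348]
pivot [0.60034466 0.1602366  0.024     ]
axis 8.903917241744793 0.07970516586944786
earmid tri (array([ 0.57137618, -0.20309445,  0.15268013]), [np.float64(1.2041612909186954), np.float64(1.264222458838192)])
[ 0.57395756 -0.19690617  0.153     ]
[ 0.57217303 -0.21369857  0.153     ]
[ 0.56932033 -0.20860495  0.153     ]
[ 0.57211904 -0.19064286  0.153     ]
[[416.0, 145.0, 410.0, 422.0], [415.5, 148.0, 409.0, 422.0], [414.5, 151.0, 408.0, 421.0], [413.0, 154.0, 406.0, 420.0], [413.5, 157.0, 407.0, 420.0], [415.1, 160.0, 406.0, 434.0], [414.3, 163.0, 405.0, 436.0], [413.0, 166.0, 405.0, 421.0], [413.3, 169.0, 404.0, 436.0], [412.0, 172.0, 404.0, 420.0], [411.0, 175.0, 403.0, 419.0], [410.0, 178.0, 402.0, 418.0], [410.0, 181.0, 402.0, 418.0], [410.3, 184.0, 401.0, 433.0], [408.0, 187.0, 400.0, 416.0], [407.5, 190.0, 399.0, 416.0], [407.0, 193.0, 400.0, 414.0]]
pipe -9.891173306836365 [-0.1743692  -0.10683719]
```

```bash
python3 -m handwheel '[{"xyz":[41,-45,4],"delta_rot":[0,0,0.03],"hand":-1},{"xyz":[82,-90,8],"delta_rot":[0,0,0.06],"hand":-1},{"xyz":[123,-135,12],"delta_rot":[0,0,0.09],"hand":-1},{"xyz":[164,-180,16],"delta_rot":[0,0,0.13],"hand":-1},{"xyz":[205,-225,20],"delta_rot":[0,0,0.17],"hand":-1}]'
```

```text
time_s: 0.72
position: [0.3255, -0.3085, 0.2103]
tcp_rot: [[0.987, 0.162, 0.0], [0.162, -0.987, 0.0], [0.0, -0.0, -1.0]]
force: [0.4, 0.1, 0.4]
opening: 1.0
grasp_force: 0.0
```

```bash
python3 -m handwheel '[{"xyz":[33,-52,0],"delta_rot":[0,0,0],"hand":-1},{"xyz":[66,-104,0],"delta_rot":[0,0,0],"hand":-1},{"xyz":[99,-156,0],"delta_rot":[0,0,0],"hand":-1},{"xyz":[132,-208,0],"delta_rot":[0,0,0],"hand":-1},{"xyz":[165,-260,0],"delta_rot":[0,0,0],"hand":-1}]'
python3 -m handwheel '[{"xyz":[34,-53,0],"delta_rot":[0,0,0],"hand":-1},{"xyz":[68,-106,0],"delta_rot":[0,0,0],"hand":-1},{"xyz":[102,-160,0],"delta_rot":[0,0,0],"hand":-1},{"xyz":[102,-160,0],"delta_rot":[0,0,0],"hand":-1},{"xyz":[102,-160,0],"delta_rot":[0,0,0],"hand":-1}]'
python3 - <<'E'
from h import *
m=vision.camera_model('wrist');im=vision.capture('wrist');cv2.imwrite('pics/w1.png',im[:,:,::-1])
s=bot.read_state();print(s['position'],s['time_s'])
r=red(im);bl=sorted(blobs(r,200),key=lambda b:-b[0])[:2]
C=[]
for a,c,mk in bl:
    X=onz(m,c,.024);C.append(X);n=cv2.fitLine(np.argwhere(mk)[:,::-1].astype(np.float32),cv2.DIST_L2,0,.01,.01).ravel()
    e=[onz(m,(n[2]+k*n[0],n[3]+k*n[1]),.024) for k in(-40,40)];d=e[1]-e[0];print(a,c,X,np.degrees(np.arctan2(d[1],d[0])))
w=C[1]-C[0];print('sep',np.linalg.norm(w),'mid',(C[0]+C[1])/2,'axis',np.degrees(np.arctan2(w[1],w[0])))
E
```

```text
time_s: 1.35
position: [0.4457, -0.025, 0.2105]
tcp_rot: [[0.986, 0.164, 0.0], [0.164, -0.986, -0.0], [0.0, 0.0, -1.0]]
force: [2.0, -0.6, 0.3]
opening: 1.003
grasp_force: 0.0
time_s: 1.98
position: [0.5187, 0.1477, 0.21]
tcp_rot: [[0.986, 0.165, -0.002], [0.165, -0.986, -0.001], [-0.002, 0.0, -1.0]]
force: [-0.9, -0.4, -0.0]
opening: 0.998
grasp_force: 0.0
[0.51858002 0.14692631 0.21007516] 2.025Traceback (most recent call last):
  File "<stdin>", line 9, in <module>
IndexError: list index out of range
```

View pics/w1.png

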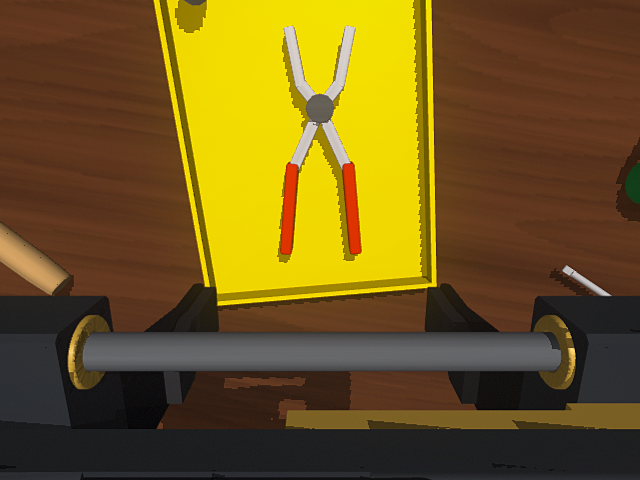

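Wrist view: pliers pivot at (320,108), red handles centred near (290,208) and (351,208), with the tray right around them.

```bash
sed -i 's/<6)|/<9)|/; s/>170)&(h\[...,2\]>80/>190)\&(h[...,2]>110/' h.py; cat > pl.py <<'E'
from h import *
def pl(im,m,z=.024):
    r=red(im);r[300:]=0
    bl=sorted(blobs(r,150),key=lambda b:-b[0])[:2];C=[]
    for a,c,mk in bl:
        X=onz(m,c,z);C.append(X);n=cv2.fitLine(np.argwhere(mk)[:,::-1].astype(np.float32),cv2.DIST_L2,0,.01,.01).ravel()
        ys,xs=np.nonzero(mk);e=[onz(m,(n[2]+k*n[0],n[3]+k*n[1]),z) for k in(-40,40)];d=e[1]-e[0]
        if d[0]<0:d=-d
        print(a,c.round(1),X.round(4),'ang',np.degrees(np.arctan2(d[1],d[0])).round(2),'ext',[onz(m,(xs[ys==q].mean(),q),z).round(4).tolist() for q in(ys.min(),ys.max())])
    w=C[1]-C[0];print('sep',np.linalg.norm(w),'mid',(C[0]+C[1])/2,'axis',np.degrees(np.arctan2(w[1],w[0])))
E
python3 - <<'E'
from pl import *
im=cv2.imread('pics/w1.png')[:,:,::-1].copy();m=vision.camera_model('wrist');pl(im,m)
print('pivot',onz(m,(320,108),.024));a=[onz(m,p,.021) for p in[(289,27),(350,27)]];print('tips',a,(a[0]+a[1])/2)
s=bot.read_state();print(s['position'],s['tcp_rot'][:,0])
E
```

```text
1005 [288.6 208. ] [0.5194 0.1729 0.024 ] ang 4.18 ext [[0.5554, 0.1782, 0.024], [0.4806, 0.1696, 0.024]]
947 [351.4 207.9] [0.5278 0.1221 0.024 ] ang 15.23 ext [[0.5643, 0.1293, 0.024], [0.4901, 0.1124, 0.024]]
sep 0.0514861975583665 mid [0.52359006 0.1475036  0.024     ] axis -80.52469770551357
pivot [0.60068154 0.16025815 0.024     ]
tips [array([0.65327108, 0.19213948, 0.021     ]), array([0.66065349, 0.14772187, 0.021     ])] [0.65696228 0.16993068 0.021     ]
[0.51858002 0.14692631 0.21007516] [ 0.9864957   0.16377468 -0.00201983]
```

```bash
python3 -m handwheel '[{"xyz":[5,0,50],"delta_rot":[0,0,0],"hand":-1},{"xyz":[10,0,105],"delta_rot":[0,0,0],"hand":-1},{"xyz":[13.5,0,155],"delta_rot":[0,0,0],"hand":-1},{"xyz":[13.5,0,180],"delta_rot":[0,0,0],"hand":-1},{"xyz":[13.5,0,190],"delta_rot":[0,0,0],"hand":-1}]'
python3 -m handwheel '[{"xyz":[0,0,3],"delta_rot":[0,0,0],"hand":-1},{"xyz":[0,0,5],"delta_rot":[0,0,0],"hand":-0.7},{"xyz":[0,0,5.5],"delta_rot":[0,0,0],"hand":-0.5},{"xyz":[0,0,5.5],"delta_rot":[0,0,0],"hand":-0.4},{"xyz":[0,0,5.5],"delta_rot":[0,0,0],"hand":-0.3}]'
```

```text
time_s: 2.65
position: [0.5315, 0.148, 0.0191]
tcp_rot: [[0.987, 0.161, -0.004], [0.161, -0.987, -0.0], [-0.004, -0.0, -1.0]]
force: [-0.7, -0.4, 1.1]
opening: 1.0
grasp_force: 0.0
time_s: 3.28
position: [0.5329, 0.1502, 0.0156]
tcp_rot: [[0.986, 0.164, 0.0], [0.164, -0.986, 0.0], [0.0, -0.0, -1.0]]
force: [-1.4, 0.1, 4.2]
opening: 0.684
grasp_force: 12.1
```

```bash
python3 -m handwheel '[{"xyz":[0,0,0],"delta_rot":[0,0,0],"hand":-0.27},{"xyz":[0,0,0],"delta_rot":[0,0,0],"hand":-0.27},{"xyz":[0,0,0],"delta_rot":[0,0,0],"hand":-0.26},{"xyz":[0,0,0],"delta_rot":[0,0,0],"hand":-0.25},{"xyz":[0,0,0],"delta_rot":[0,0,0],"hand":-0.25}]'
```

```text
time_s: 3.9
position: [0.5325, 0.1501, 0.0156]
tcp_rot: [[0.986, 0.164, -0.0], [0.164, -0.986, 0.0], [-0.0, -0.0, -1.0]]
force: [-1.4, 1.6, 5.7]
opening: 0.628
grasp_force: 13.2
```

```bash
python3 -m handwheel '[{"xyz":[0,0,-8],"delta_rot":[0,0,0],"hand":-0.25},{"xyz":[0,0,-25],"delta_rot":[0,0,0],"hand":-0.25},{"xyz":[0,0,-55],"delta_rot":[0,0,0],"hand":-0.25},{"xyz":[0,0,-95],"delta_rot":[0,0,0],"hand":-0.25},{"xyz":[0,0,-135],"delta_rot":[0,0,0],"hand":-0.25}]'
python3 - <<'E'
from pl import *
m=vision.camera_model('wrist');s=bot.read_state();im=vision.capture('wrist');cv2.imwrite('pics/w2.png',im[:,:,::-1])
print(s['position'],s['opening'],s['grasp_force'],s['force'])
try: pl(im,m,s['position'][2]+.01)
except Exception as e:print(e)
E
```

```text
time_s: 4.53
position: [0.5327, 0.1499, 0.1519]
tcp_rot: [[0.986, 0.164, 0.0], [0.164, -0.986, -0.0], [0.0, 0.0, -1.0]]
force: [-0.1, -0.2, -2.1]
opening: 0.632
grasp_force: 11.3
[0.53266903 0.14986133 0.15194016] 0.6317903604144252 11.323354850756004 [-0.06847768 -0.16887986 -2.10418598]
1207 [376.8 275.4] [0.5558 0.132  0.1619] ang 13.6 ext [[0.5683, 0.134, 0.1619], [0.5468, 0.1298, 0.1619]]
1200 [263.4 276.3] [0.5487 0.1728 0.1619] ang 8.93 ext [[0.5607, 0.1754, 0.1619], [0.5398, 0.1716, 0.1619]]
sep 0.04138132324480284 mid [0.55226272 0.15241368 0.16194016] axis 99.9108518088262
```

View pics/w2.png

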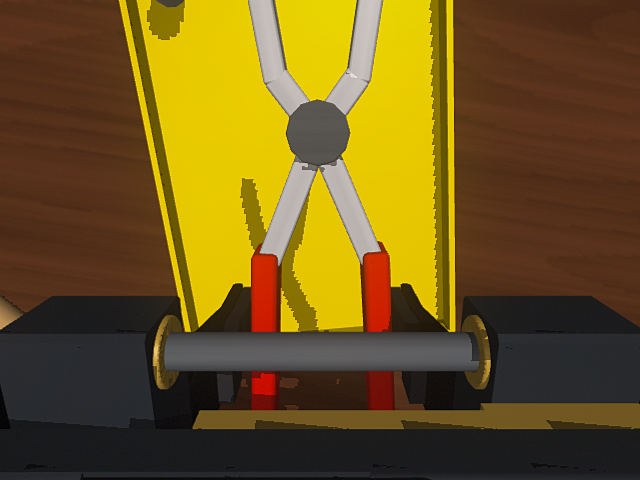

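Pliers are held squarely; pivot at (318,132), handles symmetric. Next I move to hover above the clip.

```bash
python3 - <<'E'
from h import *
m=vision.camera_model('wrist');s=bot.read_state();R=s['tcp_rot']
for dz in(.008,.010):
    print('pivot tool mm',(R.T@(onz(m,(318,132),s['position'][2]+dz)-s['position'])*1e3).round(1))
E
python3 -m handwheel '[{"xyz":[-12,25,-20],"delta_rot":[0,0,0.03],"hand":-0.25},{"xyz":[-28,65,-40],"delta_rot":[0,0,0.08],"hand":-0.25},{"xyz":[-45,108,-50],"delta_rot":[0,0,0.13],"hand":-0.25},{"xyz":[-62,151,-55],"delta_rot":[0,0,0.18],"hand":-0.25},{"xyz":[-79,194,-55],"delta_rot":[0,0,0.23],"hand":-0.25}]'
python3 - <<'E'
from h import *
s=bot.read_state();R=s['tcp_rot'];d=R.T@(np.array([.4577,-.186,.205])-s['position'])*1e3
print(d.round(1),'yaw',np.degrees(np.arctan2(R[1,0],R[0,0])),s['opening'])
E
```

```text
pivot tool mm [70.5 -0.  -7.3]
pivot tool mm [70.5  0.  -9.3]
time_s: 5.2
position: [0.4866, -0.0559, 0.2063]
tcp_rot: [[0.998, -0.066, 0.002], [-0.066, -0.998, -0.001], [0.002, 0.001, -1.0]]
force: [-0.1, -0.9, -1.8]
opening: 0.63
grasp_force: 11.3
[-20.2 131.8   1.4] yaw -3.8103456732992735 0.6297213392094787
```

```bash
python3 -m handwheel '[{"xyz":[-6,40,0],"delta_rot":[0,0,0.04],"hand":-0.25},{"xyz":[-12,80,0],"delta_rot":[0,0,0.08],"hand":-0.25},{"xyz":[-17,115,0],"delta_rot":[0,0,0.08],"hand":-0.25},{"xyz":[-20,131,0],"delta_rot":[0,0,0.08],"hand":-0.25},{"xyz":[-20,131,0],"delta_rot":[0,0,0.08],"hand":-0.25}]'
python3 - <<'E'
from h import *
m=vision.camera_model('wrist');s=bot.read_state();im=vision.capture('wrist');R=s['tcp_rot']
print(s['position'],'yaw',np.degrees(np.arctan2(R[1,0],R[0,0])),proj(m,[.5714,-.203,.153]))
sc=vision.capture('scene')
cv2.imwrite('pics/w3.png',np.vstack([crop(im,200,0,240,160,3.33)[:400,:800],])[:,:,::-1]);cv2.imwrite('pics/w3full.png',im[:,:,::-1]);cv2.imwrite('pics/s3.png',sc[:,:,::-1])
E
```

```text
time_s: 5.82
position: [0.4581, -0.1842, 0.2053]
tcp_rot: [[0.989, -0.147, 0.0], [-0.147, -0.989, 0.0], [0.0, -0.0, -1.0]]
force: [0.5, 1.2, -2.0]
opening: 0.625
grasp_force: 11.3
[ 0.4580885  -0.18422136  0.2053412 ] yaw -8.42978561485142 [322.55516941  26.53638773]
```

View pics/w3.png

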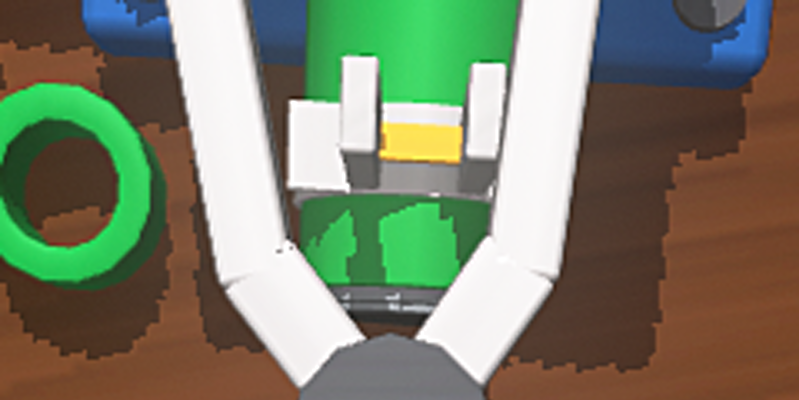

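Ears are visible between the jaws; their top-face centres are at wrist px ≈ (308.4,31.2) and (346.2,33.3), slightly right of the tool axis. I'll convert these to a correction.

```bash
python3 - <<'E'
from h import *
m=vision.camera_model('wrist');s=bot.read_state();R=s['tcp_rot'];p=s['position']
f=lambda x,y,z:(R.T@(onz(m,(200+x/3.3333,y/3.3333),z)-p)*1e3).round(1)
L=f(361,104,.153);Rr=f(487,111,.153);print(L,Rr,'mid',(L+Rr)/2, onz(m,(327.3,32.3),.153))
for n,q in dict(Ltl=(342,57),Lbl=(341,149),Rtr=(505,64),Rbr=(501,158)).items():print(n,f(*q,.153))
# pipe edges: coupling silhouettes at z .1 (green) left/right at rows 
for q in [(306,20),(306,90),(519,10),(510,60)]:print('coup',f(*q,.1))
print('band',f(290,185,.11),f(495,200,.11),'pivot',f(393,395,p[2]+.009))
E
```

```text
[112.9  -4.3  52. ] [112.   12.5  52. ] mid [112.45   4.1   52.  ] [ 0.5687134  -0.20293787  0.153     ]
Ltl [118.6  -6.8  52. ]
Lbl [107.4  -7.1  52. ]
Rtr [117.7  14.8  52. ]
Rbr [106.3  14.5  52. ]
coup [135.4 -14.8 105. ]
coup [124.9 -15.  105. ]
coup [136.9  20.4 105. ]
coup [129.4  19.1 105. ]
band [108.8 -17.2  95. ] [106.5  16.4  95. ] pivot [75.2  0.3 -9. ]
```

View pics/s3.png

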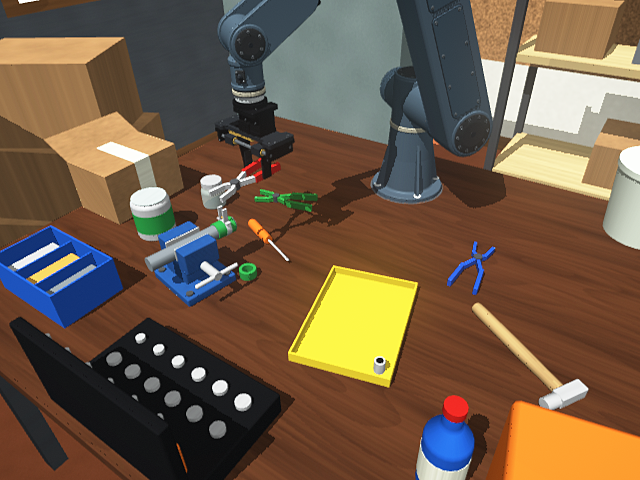

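```bash
python3 -m handwheel '[{"xyz":[-3,-0.5,0],"delta_rot":[0,0,0.04],"hand":-0.25},{"xyz":[-3,-0.5,12],"delta_rot":[0,0,0.04],"hand":-0.25},{"xyz":[-3,-0.5,26],"delta_rot":[0,0,0.04],"hand":-0.25},{"xyz":[-3,-0.5,38],"delta_rot":[0,0,0.04],"hand":-0.25},{"xyz":[-3,-0.5,38],"delta_rot":[0,0,0.04],"hand":-0.25}]'
python3 - <<'E'
from h import *
s=bot.read_state();print(s['position']);im=vision.capture('wrist');cv2.imwrite('pics/w4full.png',im[:,:,::-1])
cv2.imwrite('pics/w4.png',crop(im,220,0,200,120,4)[:,:,::-1])
E
```

```text
time_s: 6.55
position: [0.4545, -0.1822, 0.1655]
tcp_rot: [[0.983, -0.184, -0.003], [-0.184, -0.983, 0.002], [-0.003, -0.002, -1.0]]
force: [0.3, -1.1, -1.6]
opening: 0.625
grasp_force: 11.3
[ 0.45451918 -0.18216395  0.16549051]
```

View pics/w4.png

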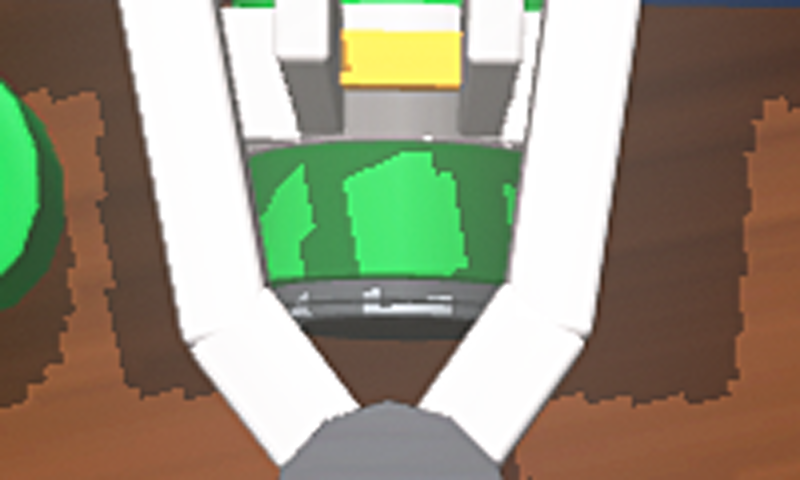

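The ears sit symmetrically between the jaws (outer faces at columns 275 and 523, jaw inner faces at about 226 and 545 on row 60). They need a shift of about 1 mm to tool +y, then descend.

```bash
python3 -m handwheel '[{"xyz":[0,1,0],"delta_rot":[0,0,0],"hand":-0.25},{"xyz":[0,1,8],"delta_rot":[0,0,0],"hand":-0.25},{"xyz":[0,1,18],"delta_rot":[0,0,0],"hand":-0.25},{"xyz":[0,1,28],"delta_rot":[0,0,0],"hand":-0.25},{"xyz":[0,1,28],"delta_rot":[0,0,0],"hand":-0.25}]'
python3 -c "
from h import *
sc=vision.capture('scene');im=vision.capture('wrist')
a=crop(sc,190,175,80,60,5);b=crop(im,220,0,200,75,4)[:300,:800]
cv2.imwrite('pics/s5.png',np.vstack([np.hstack([a,a*0]),b])[:,:,::-1])"
```

```text
time_s: 7.22
position: [0.4544, -0.1834, 0.1379]
tcp_rot: [[0.983, -0.184, -0.002], [-0.184, -0.983, 0.002], [-0.002, -0.001, -1.0]]
force: [-0.9, 0.4, -1.9]
opening: 0.629
grasp_force: 11.3
```

View pics/s5.png

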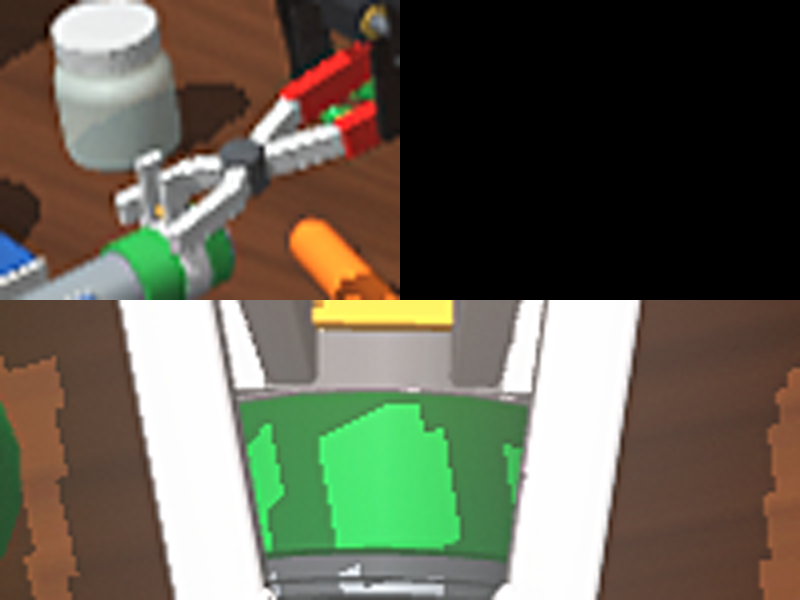

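The jaws straddle both ears with clearance, with no contact force. Now I squeeze.

```bash
python3 -m handwheel '[{"xyz":[0,0,0],"delta_rot":[0,0,0],"hand":-0.15},{"xyz":[0,0,0],"delta_rot":[0,0,0],"hand":-0.05},{"xyz":[0,0,0],"delta_rot":[0,0,0],"hand":0.05},{"xyz":[0,0,0],"delta_rot":[0,0,0],"hand":0.12},{"xyz":[0,0,0],"delta_rot":[0,0,0],"hand":0.18}]'
python3 -m handwheel '[{"xyz":[0,0,0],"delta_rot":[0,0,0],"hand":0.22},{"xyz":[0,0,0],"delta_rot":[0,0,0],"hand":0.26},{"xyz":[0,0,0],"delta_rot":[0,0,0],"hand":0.28},{"xyz":[0,0,0],"delta_rot":[0,0,0],"hand":0.3},{"xyz":[0,0,0],"delta_rot":[0,0,0],"hand":0.3}]'
```

```text
time_s: 7.95
position: [0.4544, -0.1836, 0.1389]
tcp_rot: [[0.983, -0.184, -0.001], [-0.184, -0.983, 0.001], [-0.002, -0.0, -1.0]]
force: [0.3, 0.4, -1.8]
opening: 0.429
grasp_force: 16.0
time_s: 8.57
position: [0.4556, -0.1841, 0.1392]
tcp_rot: [[0.983, -0.184, 0.001], [-0.184, -0.983, -0.0], [0.001, 0.0, -1.0]]
force: [1.1, -1.4, -1.5]
opening: 0.354
grasp_force: 21.3
```

```bash
python3 -m handwheel '[{"xyz":[0,0,0],"delta_rot":[0,0,0],"hand":0.2},{"xyz":[0,0,0],"delta_rot":[0,0,0],"hand":0.08},{"xyz":[0,0,0],"delta_rot":[0,0,0],"hand":-0.05},{"xyz":[0,0,0],"delta_rot":[0,0,0],"hand":-0.15},{"xyz":[0,0,0],"delta_rot":[0,0,0],"hand":-0.25}]'
python3 -m handwheel '[{"xyz":[0,0,0],"delta_rot":[0,0,0],"hand":-0.25},{"xyz":[0,0,-3],"delta_rot":[0,0,0],"hand":-0.25},{"xyz":[0,0,-12],"delta_rot":[0,0,0],"hand":-0.25},{"xyz":[0,0,-35],"delta_rot":[0,0,0],"hand":-0.25},{"xyz":[0,0,-67],"delta_rot":[0,0,0],"hand":-0.25}]'
python3 - <<'E'
from h import *
s=bot.read_state();print(s['position'],s['opening']);im=vision.capture('wrist');cv2.imwrite('pics/w6full.png',im[:,:,::-1])
cv2.imwrite('pics/w6.png',crop(im,200,0,240,180,3.3333)[:,:,::-1])
E
```

```text
time_s: 9.2
position: [0.4551, -0.1838, 0.139]
tcp_rot: [[0.983, -0.184, -0.0], [-0.184, -0.983, 0.0], [-0.0, -0.0, -1.0]]
force: [0.3, -0.2, -1.4]
opening: 0.601
grasp_force: 11.6
time_s: 9.82
position: [0.4547, -0.1836, 0.2067]
tcp_rot: [[0.983, -0.184, -0.001], [-0.184, -0.983, 0.001], [-0.002, -0.001, -1.0]]
force: [1.5, -0.7, -2.0]
opening: 0.628
grasp_force: 11.3
[ 0.45467746 -0.18357854  0.20667509] 0.6275210620415606
```

View pics/w6.png

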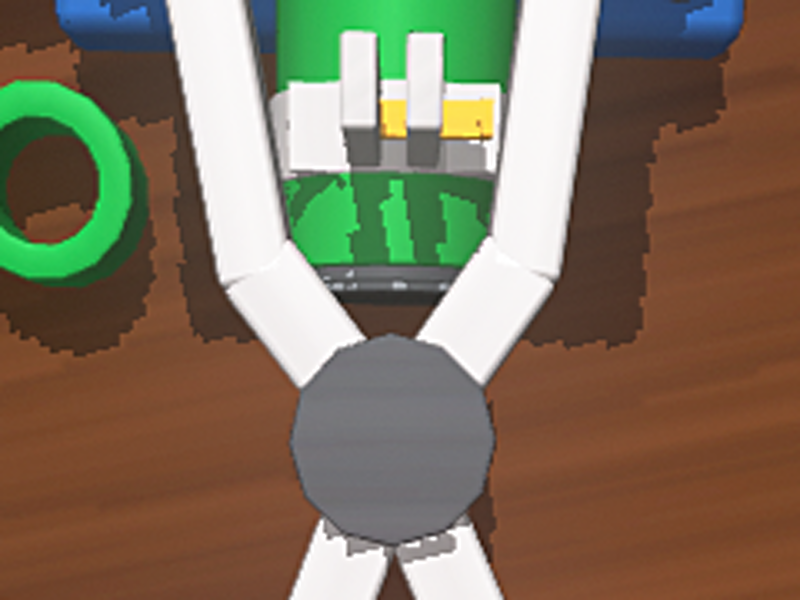

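The clip is shut: both ears together span about 30 px, which is 14 mm over their outer faces, and they stayed shut after release. The pliers are unmoved in the grip (pivot still at (318,132)). I'll return to the tray now.

```bash
python3 -m handwheel '[{"xyz":[1,-25,0],"delta_rot":[0,0,-0.03],"hand":-0.25},{"xyz":[3,-65,0],"delta_rot":[0,0,-0.08],"hand":-0.25},{"xyz":[5,-110,0],"delta_rot":[0,0,-0.13],"hand":-0.25},{"xyz":[7,-155,0],"delta_rot":[0,0,-0.18],"hand":-0.25},{"xyz":[9,-200,0],"delta_rot":[0,0,-0.23],"hand":-0.25}]'
python3 - <<'E'
from h import *
s=bot.read_state();R=s['tcp_rot'];d=R.T@(np.array([.5325,.150,.152])-s['position'])*1e3
print(d.round(1),'yaw',np.degrees(np.arctan2(R[1,0],R[0,0])),s['opening'])
E
```

```text
time_s: 10.5
position: [0.5012, 0.0124, 0.2062]
tcp_rot: [[0.999, 0.046, 0.001], [0.046, -0.999, -0.0], [0.001, 0.0, -1.0]]
force: [0.0, -0.4, -2.2]
opening: 0.627
grasp_force: 11.3
[  37.6 -136.    54.2] yaw 2.647236850923844 0.6268659052895407
```

```bash
python3 -m handwheel '[{"xyz":[11,-40,5],"delta_rot":[0,0,-0.04],"hand":-0.25},{"xyz":[23,-82,20],"delta_rot":[0,0,-0.08],"hand":-0.25},{"xyz":[33,-118,38],"delta_rot":[0,0,-0.118],"hand":-0.25},{"xyz":[37.5,-136,52],"delta_rot":[0,0,-0.118],"hand":-0.25},{"xyz":[37.5,-136,54],"delta_rot":[0,0,-0.118],"hand":-0.25}]'
python3 - <<'E'
from h import *
m=vision.camera_model('wrist');s=bot.read_state();R=s['tcp_rot'];im=vision.capture('wrist')
d=R.T@(np.array([.5325,.150,.0156])-s['position'])*1e3
print(d.round(1),'yaw',np.degrees(np.arctan2(R[1,0],R[0,0])))
h=hsv(im);y=(h[...,0]>22)&(h[...,0]<34)&(h[...,1]>150);a=y[:280]
for v in(5,100,200,270):
    xs=np.nonzero(a[v])[0];print(v,[onz(m,(x,v),.022)[:2].round(3).tolist() for x in(xs.min(),xs.max())])
g=(h[...,1]<40)&(h[...,2]>60)&(h[...,2]<140);g[:80]=0;g[200:]=0;b=max(blobs(g,100),key=lambda b:b[0]);print('pivot px',b[0],b[1])
E
```

```text
time_s: 11.12
position: [0.5314, 0.1491, 0.1509]
tcp_rot: [[0.987, 0.164, -0.002], [0.164, -0.987, -0.001], [-0.002, 0.0, -1.0]]
force: [-0.8, -1.0, -1.1]
opening: 0.629
grasp_force: 11.3
[  1.6  -0.8 135.3] yaw 9.41647644374784
5 [[0.65, 0.291], [0.683, 0.093]]
100 [[0.598, 0.278], [0.631, 0.079]]
200 [[0.535, 0.261], [0.568, 0.063]]
270 [[0.486, 0.248], [0.519, 0.05]]
pivot px 3025 [318.1953719  131.98677686]
```

```bash
python3 -m handwheel '[{"xyz":[0,0,35],"delta_rot":[0,0,0],"hand":-0.25},{"xyz":[0,0,75],"delta_rot":[0,0,0],"hand":-0.25},{"xyz":[0,0,105],"delta_rot":[0,0,0],"hand":-0.25},{"xyz":[0,0,120],"delta_rot":[0,0,0],"hand":-0.25},{"xyz":[0,0,127],"delta_rot":[0,0,0],"hand":-0.25}]'
python3 -m handwheel '[{"xyz":[0,0,1],"delta_rot":[0,0,0],"hand":-0.25},{"xyz":[0,0,2.5],"delta_rot":[0,0,0],"hand":-0.25},{"xyz":[0,0,4],"delta_rot":[0,0,0],"hand":-0.25},{"xyz":[0,0,5],"delta_rot":[0,0,0],"hand":-0.25},{"xyz":[0,0,5],"delta_rot":[0,0,0],"hand":-0.25}]'
```

```text
time_s: 11.8
position: [0.5327, 0.1477, 0.025]
tcp_rot: [[0.987, 0.161, 0.0], [0.161, -0.987, -0.0], [0.0, 0.0, -1.0]]
force: [-0.5, 0.1, -1.3]
opening: 0.626
grasp_force: 11.4
time_s: 12.42
position: [0.5327, 0.1487, 0.0203]
tcp_rot: [[0.987, 0.162, 0.001], [0.162, -0.987, 0.0], [0.001, 0.0, -1.0]]
force: [-0.0, -0.8, 0.0]
opening: 0.632
grasp_force: 11.3
```

```bash
python3 -m handwheel '[{"xyz":[0,0,0.8],"delta_rot":[0,0,0],"hand":-0.25},{"xyz":[0,0,1.6],"delta_rot":[0,0,0],"hand":-0.25},{"xyz":[0,0,2.4],"delta_rot":[0,0,0],"hand":-0.25},{"xyz":[0,0,3.2],"delta_rot":[0,0,0],"hand":-0.25},{"xyz":[0,0,3.2],"delta_rot":[0,0,0],"hand":-0.25}]'
```

```text
time_s: 13.05
position: [0.5321, 0.1486, 0.0168]
tcp_rot: [[0.987, 0.162, -0.0], [0.162, -0.987, 0.0], [-0.0, -0.0, -1.0]]
force: [0.4, 0.1, 0.1]
opening: 0.63
grasp_force: 11.3
```

```bash
python3 -m handwheel '[{"xyz":[0,0,0.4],"delta_rot":[0,0,0],"hand":-0.25},{"xyz":[0,0,0.8],"delta_rot":[0,0,0],"hand":-0.25},{"xyz":[0,0,1.2],"delta_rot":[0,0,0],"hand":-0.25},{"xyz":[0,0,1.2],"delta_rot":[0,0,0],"hand":-0.25},{"xyz":[0,0,1.2],"delta_rot":[0,0,0],"hand":-0.25}]'
```

```text
time_s: 13.68
position: [0.532, 0.1486, 0.0158]
tcp_rot: [[0.987, 0.162, -0.0], [0.162, -0.987, -0.0], [-0.0, -0.0, -1.0]]
force: [-0.3, -0.4, 1.9]
opening: 0.629
grasp_force: 11.6
```

On the floor (the force has risen by about 3.5 N). Release slowly, then retreat upward.

```bash
python3 -m handwheel '[{"xyz":[0,0,0],"delta_rot":[0,0,0],"hand":-0.3},{"xyz":[0,0,0],"delta_rot":[0,0,0],"hand":-0.36},{"xyz":[0,0,0],"delta_rot":[0,0,0],"hand":-0.42},{"xyz":[0,0,0],"delta_rot":[0,0,0],"hand":-0.6},{"xyz":[0,0,0],"delta_rot":[0,0,0],"hand":-0.9}]'
python3 -m handwheel '[{"xyz":[0,0,0],"delta_rot":[0,0,0],"hand":-0.9},{"xyz":[0,0,-15],"delta_rot":[0,0,0],"hand":-0.9},{"xyz":[0,0,-55],"delta_rot":[0,0,0],"hand":-0.9},{"xyz":[0,0,-110],"delta_rot":[0,0,0],"hand":-0.9},{"xyz":[0,0,-165],"delta_rot":[0,0,0],"hand":-0.9}]'
python3 -m handwheel '[{"xyz":[-5,0,-25],"delta_rot":[0,0,0],"hand":-0.9},{"xyz":[-13,0,-29],"delta_rot":[0,0,0],"hand":-0.9},{"xyz":[-13,0,-29],"delta_rot":[0,0,0],"hand":-0.9},{"xyz":[-13,0,-29],"delta_rot":[0,0,0],"hand":-0.9},{"xyz":[-13,0,-29],"delta_rot":[0,0,0],"hand":-0.9}]'
python3 - <<'E'
from pl import *
m=vision.camera_model('wrist');im=vision.capture('wrist');pl(im,m);s=bot.read_state();print(s['force'],s['opening'],s['time_s'])
h=hsv(im);g=(h[...,1]<40)&(h[...,2]>60)&(h[...,2]<140);g[:60]=0;g[200:]=0;b=max(blobs(g,100),key=lambda b:b[0]);print('pivot',b[0],b[1],onz(m,b[1],.024))
mt=vision.camera_model('top');ms=vision.camera_model('scene');t=vision.capture('top');sc=vision.capture('scene')
t0=cv2.imread('pics/top0.png')[:,:,::-1];
d=np.abs(t.astype(int)-t0).max(2)>60
for n,(x,y,w,hh) in dict(clip=(385,190,40,40),reducer=(355,198,25,25),screwdriver=(340,235,85,45),jar=(465,268,40,35),tin=(470,185,60,55),socket=(208,168,18,18),hammer=(80,200,100,80)).items(): print(n,d[y:y+hh,x:x+w].sum())
E
```

```text
time_s: 14.3
position: [0.5319, 0.1486, 0.0154]
tcp_rot: [[0.987, 0.162, -0.001], [0.162, -0.987, 0.0], [-0.001, -0.0, -1.0]]
force: [0.4, -0.3, 1.2]
opening: 0.838
grasp_force: 0.0
time_s: 14.92
position: [0.5319, 0.1485, 0.183]
tcp_rot: [[0.987, 0.162, 0.0], [0.162, -0.987, 0.0], [0.0, 0.0, -1.0]]
force: [0.1, 0.1, -0.5]
opening: 0.95
grasp_force: 0.0
time_s: 15.55
position: [0.519, 0.1464, 0.2084]
tcp_rot: [[0.987, 0.162, -0.002], [0.162, -0.987, -0.0], [-0.002, -0.0, -1.0]]
force: [-0.3, -0.2, -0.9]
opening: 0.955
grasp_force: 0.0
1016 [290.  208.8] [0.5195 0.1712 0.024 ] ang 4.42 ext [[0.5553, 0.1767, 0.024], [0.4808, 0.1682, 0.024]]
953 [353.  208.4] [0.5282 0.1205 0.024 ] ang 15.71 ext [[0.564, 0.128, 0.024], [0.49, 0.1117, 0.024]]
sep 0.05143707217607372 mid [0.52385686 0.14584607 0.024     ] axis -80.25493253982175
[-0.64554082  0.3903917  -0.03918138] 0.9491525684252097 15.6
pivot 364 [320.81868132 107.37912088] [0.60149475 0.15912029 0.024     ]
clip 96
reducer 0
screwdriver 2
jar 0
tin 0
socket 211
hammer 0
```

```bash
python3 - <<'E'
from h import *
im=vision.capture('wrist');m=vision.camera_model('wrist')
for a in(cv2.imread('pics/w1.png')[:,:,::-1].copy(),im):
    h=hsv(a)[:40,165:225];g=(h[...,1]<60);print([(b[0],(b[1]+[165,0]).round(1),onz(m,b[1]+[165,0],.032).round(4)) for b in blobs(g,15)])
from rig import workorder
print(workorder.hand_in())
E
```

```text
[(np.int32(22), array([192. ,   2.5]), array([0.6566, 0.2598, 0.032 ]))]
[(np.int32(25), array([188.4,   3.2]), array([0.6558, 0.2623, 0.032 ]))]
the job is handed in; nothing more can be done
None
```

The hose clip was squeezed shut with the pliers and stayed shut (last seen about 14 mm over the ears), the pliers lie flat in the tray within about 2 mm of where they started, and the job was handed in at about 15.7 s with no result shown; the other bench items looked unmoved, though the socket (partly hidden) read about 2.5 mm off, roughly the calibration error.

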